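Slide the specimen into the stage stop and capture

TASK

On the stage of the low white desktop microscope, push the red specimen mount across the stage with the fingertips until it sits snug in the corner of the brass V stop, touching both arms, so that it is over the lens opening. Only then press the green capture button right down with a fingertip, let it come up again, and move clear. The mount may only slide: do not lift it, tip it or push it off the stage, and leave the black mount, the bottle, the mouse and the dish where they are.

Things in the scene. Friction and masses are not known exactly. Their poses are not given: they have to be found in the camera images.
- scope: Low white desktop microscope, fixed on the bench but placed and turned differently each time. Its flat grey stage plate, 250 x 250 mm, is 100 mm above the bench. Origin: centre of its underside; z up; +x points from the open side of the V stop to its corner (roughly away from the robot), +y to the left of that. Black focus wheels stick out at +y and -y, below the stage.
- seat (a point): Centre of the dark round lens opening (26 mm across, flush) in the stage, at (60, 0, 100) mm in the scope's frame; axes as the scope's. The red mount's origin lies here when it touches both arms of the V stop.
- stop_corner (a point): Inner corner of the brass V stop, at stage level, 28 mm beyond the seat along scope +x. The stop is fixed: two upright bars 12 mm high, 8 mm thick, 48 mm long, at 90 degrees to each other, symmetric about the scope's x axis, open towards its -x. The free ends of the arms lie about 3 mm beyond the seat towards -x and about 34 mm to either side.
- red_mount: Loose red resin disc (embedded metal specimen), 40 mm in diameter, 22 mm high, 50 to 100 g, flat on the stage's -x half, left or right (scope x -85 to -45, y 55 to 85 or -55 to -85 mm). A small steel rectangle shows in its top. Origin: centre of its underside; z up. Friction on the stage is under 1 N.
- black_mount: Loose black resin disc of the same size, with a copper rectangle in its top, lying on the other side of the stage's -x half. To be left alone. Origin: centre of its underside.
- capture (a joint): Travel of the green push button, 0 = up, 0.006 m = fully down; it springs back. Fully down takes about 4 N, straight downwards.
- capture_top (a point): Centre of the top face of the green capture button (round, 24 mm across, in a black housing on the stage at (55, -90) mm in the scope's frame). Moves with the button.
- bottle: White plastic bottle with red cap, 64 mm in diameter, 160 mm tall, standing on the bench to the left (+y) of the microscope. Origin: centre of its underside. Leave alone.
- mouse: Grey computer mouse, 105 x 60 x 32 mm, on the bench to the right (-y) of the microscope. Origin: centre of its underside. Leave alone.
- dish: Shallow white ceramic dish, 90 mm in diameter, 18 mm high, on the bench to the right (-y) of the microscope. Origin: centre of its underside. Leave alone.

How it is judged (in metres and radians):
On the way, in this order (a step that is already met when the one before it is completed fails the run):
1. the red mount is slid into the corner of the V stop (horizontal distance between red_mount and seat below 0.003 m and z of red_mount in the frame of scope between 0.096 and 0.103 m), for 0.2 s.
2. the capture button is pressed down with the mount in place (all of step 1 and value of joint capture above 0.0045 m), for 0.05 s.
At the end, for the whole second after the job is handed in: The red mount lies flat and still on the stage within 3 mm of the seat in the V stop; the button, pressed at least 4.5 mm with the mount seated, is up again (under 2 mm); the black mount is within 10 mm, and the bottle, mouse and dish within 20 mm, of where they started (all of step 1 and angle between red_mount's own z axis and vertical below 0.06 rad and linear speed of red_mount below 0.01 m/s and value of joint capture below 0.002 m and distance of black_mount from where it was at the start of the episode below 0.01 m and distance of each of bottle, mouse, dish from where it was at the start of the episode below 0.02 m); the robot touches nothing.
It fails at once if the red mount is lifted more than 6 mm off the stage or falls from it (z of red_mount in the frame of scope above 0.106 m or z of red_mount in the frame of scope below 0.09 m).
It fails at once if the red mount is tipped (angle between red_mount's own z axis and vertical above 0.25 rad).
It fails at once if the button is pressed before the red mount is in the stop (value of joint capture above 0.003 m and horizontal distance between red_mount and seat above 0.004 m).
It fails at once if the black mount is moved more than 10 mm (distance of black_mount from where it was at the start of the episode above 0.01 m).
It fails at once if the bottle, mouse or dish is moved more than 20 mm (distance of any of bottle, mouse, dish from where it was at the start of the episode above 0.02 m).
It also fails if it takes over 48 s, if anything falls off the work surface, if the arm or the gripper's body presses on something with over 40 N, if the wrist force passes 120 N, or if a joint passes its speed limit or range.

ROBOT

A 6-joint arm with a two-finger parallel gripper is mounted at the origin on the work surface. World frame = base frame: x ahead of the robot, y to its left, z up, the work surface at z = 0. Lengths are in mm, angles in degrees, forces in N, time in s.
With the tool pointing down it reaches from about 350 to 850 mm from the base axis. Payload 8.1 kg.
Tool frame: the origin (TCP) lies between the finger pads; the fingertips stand 25 mm ahead of it and the grasp point (between the pads) lies 6 mm ahead of it; z points along the fingers, y is the line along which they close (so a half turn about z gives the same grasp; the last joint's range is limited). The gripper opens to 85 mm and grips with 20 to 120 N. Pads are 22 mm wide; open, the fingers measure 114 mm over their backs; the gripper's body (76 mm by 85 mm) begins 54 mm behind the grasp point. The pads swing forward as they close: fully open they stand 13 mm farther back than shut.
Start: joints at [-68.606, 7.471, 85.268, -0, 87.261, -4.893], TCP at [265.743, -537.946, 256.292] pointing down, gripper open.
Joint ranges: [-169.43, 169.43], [-51.17, 129.36], [1.28, 143.12], [-76.62, 256.62], [0, 156.53], [-152.29, 152.29]. Speed limits (degrees/s): [136.94, 136.94, 159.86, 180, 180, 180].

INTERFACE

Orientations are given as a 3x3 rotation matrix whose columns are the frame's x, y, z axes.
In Python, from plant import ctrl, imaging, workorder gives the robot as it stands. The module is installed in compiled form; this text tells all that it offers.
- The arm moves only by the tool arm_command, never from a script. Its argument "increments" is a list of rows, each a list of 4 numbers: the shift along the world's x, y, z in mm, then the turn about the world's z in rad. A call has 1 to 10 rows; each row shifts and turns the commanded pose from where the row before left it; what a row does not reach is not made up. A row lasts 1/10 s, in which the tool goes at most 50 mm and 8.59 degrees, less where a joint would pass 70% of its speed; a pose out of reach is approached as far as the arm can. A call with a gripper value outside its range is refused whole. "gripper" is the closure, from -1 (fully open) to 1 (shut), so that 0 is half open, set as the call begins (left out, the last holds). The fingers move at their own pace and stop on an object; "squeeze" is the grip in N (left out, the last holds). Time passes only in rows, so rows that do not move let the fingers close. It gives the time, the measured TCP pose, the force, the opening and the grip force at its end, in the units of the state.
- ctrl.sense(): the state, without advancing time (a new reading comes with each control period).
- imaging.read_camera(name): name is "scene" or "top" or "wrist"; returns the picture (384x512x3 uint8, red, green, blue); there is no depth.
- imaging.get_calibration(name): a dict with "vfov" (degrees; the focal length in pixels is half the picture's height over the tangent of half this angle, whatever the lens; pixels are square), "cx", "cy" (the principal point, pixels), "view" (4x4, takes a point from world to camera coordinates). Camera axes: x right, y down, z forward; pixel columns grow to the right and rows downward; lengths in mm; the calibration is good to about 2 mm. A picture is of the moment at which its call begins: read the wrist's pose just before it. get_calibration takes no time and is no camera call; for the wrist camera it gives the pose at the moment of the call.
- workorder.sign_off(): hands the job in; it is judged then, once.
The state is a dict: "t": time; "joint_positions": joint angles; "dq": joint speeds; "effort": joint torques, N m; "tcp_pos": TCP position; "tcp_rot": TCP orientation; "ft_force": force on the tool from outside, world axes, zero at the start; "moment": the same for the moment, N m; "finger_gap": opening from 0.0 (shut) to 1.0 (fully open); "gripper_force": force on a finger pad.
Only numpy, scipy, OpenCV 4.12 (cv2) and the standard library are available. Lean on these libraries where they do the work, as an engineer would, in place of code of your own. Each camera call takes 0.05 s, during which the arm holds its last target. There are 200 camera calls.

## Working session

There is one attempt and no reset: what is moved stays moved. The work goes in short steps, Python scripts to look and compute and a tool call to move; the robot and the scene stay as the last step left them, time stands still between calls to the robot, and variables do not carry over. Pictures are saved under pics/ and viewed, at most 10 in all, crops included, and the job is handed in when it is done.

Besides the shell and the picture viewer there is one more tool, called after "Request:" by a JSON object that holds its "op" and its "data". arm_command: Moves the arm, as the interface text tells. Its arguments: {"type":"object","properties":{"increments":{"type":"array"},"gripper":{"type":"number"},"squeeze":{"type":"number"}},"required":["increments"]}

```bash
mkdir -p pics; cat > h.py <<'E'
import numpy as np, cv2
from plant import ctrl, imaging, workorder
def cam(n,f=None):
    c=imaging.get_calibration(n); im=np.array(imaging.read_camera(n))
    if f: cv2.imwrite('pics/'+f,im[:,:,::-1])
    return im,c
def ray(c,u,v,z):
    f=192/np.tan(np.radians(c['vfov'])/2); V=np.array(c['view'])
    d=V[:3,:3].T@np.array([(u-c['cx'])/f,(v-c['cy'])/f,1]); o=-V[:3,:3].T@V[:3,3]
    return o+d*(z-o[2])/d[2]
def proj(c,p):
    f=192/np.tan(np.radians(c['vfov'])/2); q=np.array(c['view'])@np.append(p,1)
    return q[0]/q[2]*f+c['cx'],q[1]/q[2]*f+c['cy']
def blobs(m,amin=30):
    n,l,s,ce=cv2.connectedComponentsWithStats(m.astype(np.uint8))
    return [(int(s[i,4]),ce[i].round(1).tolist(),s[i,:4].tolist()) for i in range(1,n) if s[i,4]>=amin]
E
python3 - <<'E'
from h import *
print({k:v for k,v in ctrl.sense().items() if k in('t','tcp_pos','tcp_rot','finger_gap')})
a,c=cam('top','top0.png'); b,d=cam('scene','scene0.png')
print(c,d)
cv2.imwrite('pics/both0.png',cv2.resize(np.hstack([a,b])[:,:,::-1],(800,300)))
for n,im,k in(('top',a,c),('scene',b,d)):
    h=cv2.cvtColor(im,cv2.COLOR_RGB2HSV).astype(int); H,S,Vv=h[...,0],h[...,1],h[...,2]
    print(n,'red',blobs(((H<8)|(H>172))&(S>120)&(Vv>60)),'green',blobs((H>40)&(H<85)&(S>100)&(Vv>50)),'brass',blobs((H>15)&(H<32)&(S>90)&(Vv>60)))
E
```

```text
{'t': 0.0, 'tcp_pos': array([ 265.55524036, -537.47545854,  255.24639561]), 'tcp_rot': array([[ 8.96570630e-01,  4.42900238e-01, -6.95620260e-04],
       [ 4.42900763e-01, -8.96568996e-01,  1.71717498e-03],
       [ 1.36865650e-04, -1.84765940e-03, -9.99998284e-01]]), 'finger_gap': 1.0006081433680034}
{'vfov': 48.37623023918341, 'cx': 254.90694286208583, 'cy': 204.58152638550774, 'view': array([[ 1.83287895e-02, -9.99829263e-01, -2.34524380e-03,
        -1.52585580e+01],
       [-9.92741272e-01, -1.79198925e-02, -1.18927058e-01,
         5.36595434e+02],
       [ 1.18864726e-01,  4.50800933e-03, -9.92900224e-01,
         1.12554044e+03],
       [ 0.00000000e+00,  0.00000000e+00,  0.00000000e+00,
         1.00000000e+00]])} {'vfov': 56.6703183745932, 'cx': 253.98832349498605, 'cy': 193.14978185641894, 'view': array([[-4.97649857e-01,  8.67367091e-01, -4.35305325e-03,
         2.76309108e+02],
       [ 7.41265176e-01,  4.22682391e-01, -5.21407264e-01,
        -3.39743403e+02],
       [-4.50411543e-01, -2.62705017e-01, -8.53296851e-01,
         1.45184550e+03],
       [ 0.00000000e+00, 
[... 526 characters left out ...]
[49.5, 152.6], [40, 144, 20, 18]), (83, [33.2, 156.8], [28, 152, 11, 11]), (76, [62.7, 165.2], [58, 161, 11, 10]), (74, [71.9, 173.7], [67, 169, 11, 10]), (82, [28.9, 174.1], [24, 170, 11, 10]), (93, [270.0, 179.7], [265, 174, 11, 12]), (82, [59.3, 182.6], [54, 178, 11, 10]), (102, [389.0, 210.1], [384, 205, 12, 11])] green [(1569, [286.3, 13.9], [258, 0, 56, 33]), (153, [136.4, 46.6], [129, 40, 16, 13]), (86, [20.6, 165.4], [15, 160, 12, 11]), (86, [37.7, 183.0], [32, 178, 12, 11]), (88, [46.6, 192.1], [41, 187, 12, 11]), (47, [237.3, 203.8], [234, 201, 8, 7])] brass [(3375, [467.6, 25.4], [408, 0, 104, 61]), (195, [120.3, 41.3], [112, 35, 18, 14]), (75, [254.4, 229.2], [249, 218, 17, 16])]
```

View pics/top0.png

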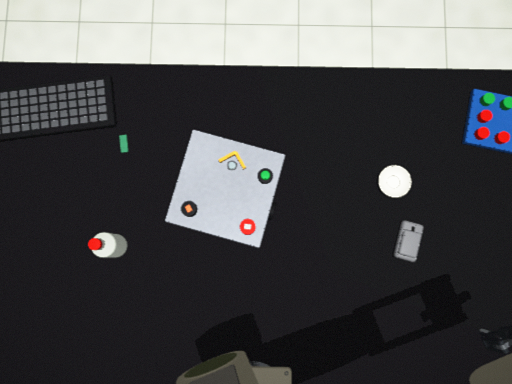

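View pics/scene0.png

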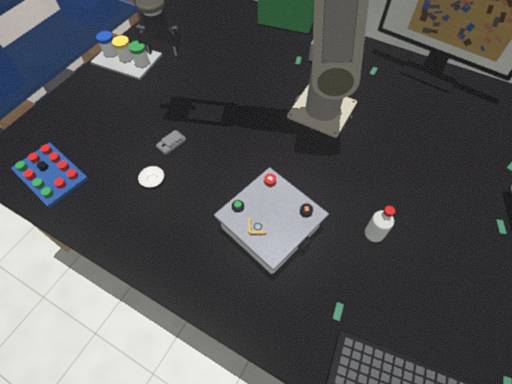

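The top view shows the stage corners at about (192,130), (285,154), (261,247) and (166,222). Red is at (247,226), black at (189,209), the button at (265,175) and the V corner near (236,153). The scene view agrees with this.

```bash
cat > m.py <<'E'
from h import *
a,c=cam('top'); h=cv2.cvtColor(a,cv2.COLOR_RGB2HSV).astype(int);H,S,V=h[...,0],h[...,1],h[...,2]
m=((V>110)&(S<70)).astype(np.uint8); m[:100]=0; m[:,:150]=0; m[:,310:]=0; m[270:]=0
cn=max(cv2.findContours(m,0,2)[0],key=cv2.contourArea); hull=cv2.convexHull(cn)[:,0].astype(float)
w=np.array([ray(c,u,v,100)[:2] for u,v in hull],np.float32)
r=cv2.minAreaRect(w); ctr=np.array(r[0]); print('rect',r)
def w1(m,z):
    ys,xs=np.nonzero(m); return ray(c,xs.mean(),ys.mean(),z)[:2]
roi=np.zeros(m.shape,bool); roi[120:255,150:300]=1
red=w1(roi&((H<8)|(H>172))&(S>120)&(V>60),122); g=w1(roi&(H>40)&(H<85)&(S>100)&(V>50),115)
br=w1(roi&(H>15)&(H<32)&(S>90),112)
th=np.radians(r[2]); cands=[th+k*np.pi/2 for k in range(4)]
th=max(cands,key=lambda t:np.dot([np.cos(t),np.sin(t)],br-ctr)); x=np.array([np.cos(th),np.sin(th)]);y=np.array([-x[1],x[0]])
print('ctr',ctr,'th',np.degrees(th),'seat',ctr+60*x,'btn pred',ctr+55*x-90*y,'btn meas',g,'red',red,'in scope',(red-ctr)@x,(red-ctr)@y,'brass',(br-ctr)@x,(br-ctr)@y)
# lens opening dark pixels & scene view cross check
b,d=cam('scene'); h=cv2.cvtColor(b,cv2.COLOR_RGB2HSV).astype(int);H,S,V=h[...,0],h[...,1],h[...,2]
q=np.zeros(H.shape,bool);q[165:275,210:335]=1
c=d
print('scene red',w1(q&((H<8)|(H>172))&(S>120)&(V>60),120),'btn',w1(q&(H>40)&(H<85)&(S>100)&(V>50),115))
E
python3 m.py
```

```text
rect ((571.99560546875, 71.17156982421875), (250.37234497070312, 249.3220977783203), 75.39130401611328)
ctr [571.99560547  71.17156982] th 345.3913040161133 seat [630.05585958  56.03859614] btn pred [602.51804455 -29.79070388] btn meas [603.90326271 -29.771194  ] red [472.07365031  14.84005105] in scope -82.48384527995252 -79.71231020175046 brass 76.26949080031345 0.6797696220888361
scene red [477.10695727  14.20529817] btn [601.59994655 -31.52683061]
```

Request:
{"op": "arm_command", "data": {"increments": [[8,28,0,-0.0714],[8,28,0,-0.0714],[8,28,0,-0.0714],[8,28,0,-0.0714],[8,28,0,-0.0714],[8,28,0,-0.0714],[8,28,0,-0.0714],[8,28,0,-0.0714],[8,28,0,-0.0714],[8,28,0,-0.0714]], "gripper": 0.29}}

```text
t: 1.2
tcp_pos: [345.8, -256.8, 256.2]
tcp_rot: [[0.967, -0.255, 0.0], [-0.255, -0.967, 0.0], [0.0, -0.0, -1.0]]
ft_force: [0.5, -0.1, 0.2]
finger_gap: 0.357
gripper_force: 0.0
```

Request:
{"op": "arm_command", "data": {"increments": [[8,28,0,0],[8,28,0,0],[8,28,0,0],[8,28,0,0],[8,28,0,0],[8,28,0,0],[8,28,0,0],[8,28,0,0],[8,28,0,0],[8,28,0,0]]}}

```text
t: 2.2
tcp_pos: [425.8, 23.3, 256.3]
tcp_rot: [[0.968, -0.252, 0.0], [-0.252, -0.968, -0.0], [0.0, 0.0, -1.0]]
ft_force: [0.7, -0.0, -0.6]
finger_gap: 0.356
gripper_force: 0.0
```

```bash
cat > w.py <<'E'
from h import *
import sys
s=ctrl.sense(); print(s['t'],s['tcp_pos'].round(1),np.degrees(np.arctan2(s['tcp_rot'][1,1],s['tcp_rot'][0,1])),s['ft_force'],s['finger_gap'],s['joint_positions'])
a,c=cam('wrist',sys.argv[1]); h=cv2.cvtColor(a,cv2.COLOR_RGB2HSV).astype(int);H,S,V=h[...,0],h[...,1],h[...,2]
o=np.array(c['view']); print('cam at',(-o[:3,:3].T@o[:3,3]).round(1))
for n,m,z in(('red',((H<8)|(H>172))&(S>120)&(V>60),122),('green',(H>40)&(H<85)&(S>100)&(V>50),115),('brass',(H>15)&(H<32)&(S>90),112)):
    for b in blobs(m,150): print(n,b,ray(c,*b[1],z).round(1))
E
python3 w.py w1.png
```

```text
2.2 [425.8  23.3 256.3] -104.6179492532021 [ 0.65525117 -0.02549727 -0.58087443] 0.35615324054134895 [-3.76291475e+00 -2.05172745e+01  1.11150664e+02 -2.26380823e-03
  8.93578555e+01  1.00855060e+02]
cam at [498.6   3.8 373.3]
red (1253, [253.0, 141.3], [232, 120, 43, 44]) [472.4  11.  122. ]
brass (171, [80.0, 137.7], [71, 129, 19, 18]) [514.9 165.4 112. ]
```

View pics/w1.png

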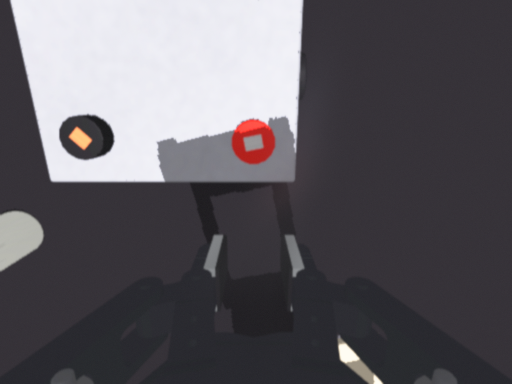

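The wrist view shows the red disc at (253,141), lined up with the fingers, with black clear on the left. I'll descend behind the mount.

Request:
{"op": "arm_command", "data": {"increments": [[0,0,-25,0],[0,0,-25,0],[0,0,-25,0],[0,0,-25,0],[0,0,-14,0],[0,0,-10,0],[0,0,0,0]]}}

```text
t: 2.95
tcp_pos: [425.1, 22.0, 131.3]
tcp_rot: [[0.968, -0.253, -0.002], [-0.253, -0.968, 0.0], [-0.002, 0.0, -1.0]]
ft_force: [0.0, -0.2, -0.3]
finger_gap: 0.358
gripper_force: 0.0
```

Request:
{"op": "arm_command", "data": {"increments": [[5.8,-1.5,0,0],[5.8,-1.5,0,0],[5.8,-1.5,0,0],[5.8,-1.5,0,0],[3.9,-1,0,0],[0,0,0,0]]}}

```text
t: 3.55
tcp_pos: [453.4, 14.9, 132.4]
tcp_rot: [[0.968, -0.253, 0.0], [-0.253, -0.968, -0.0], [0.0, -0.0, -1.0]]
ft_force: [0.4, -1.5, -0.2]
finger_gap: 0.356
gripper_force: 0.0
```

```bash
python3 w.py w2.png; python3 m.py | grep red
```

```text
3.55 [453.4  14.9 132.4] -104.63188667361229 [ 0.35148299 -1.49739441 -0.17851357] 0.3558435869447682 [-4.59989864e+00 -1.01990311e+01  1.15907567e+02 -1.03991211e-03
  7.42800223e+01  1.00032270e+02]
cam at [526.2  -4.6 249.4]
red (4219, [253.3, 211.8], [215, 172, 78, 82]) [479.9   7.5 122. ]
ctr [534.25610352  68.18615723] th 354.51467132568354 seat [593.98134601  62.45070531] btn pred [580.40106459 -26.65920411] btn meas [603.80360662 -29.89228552] red [nan nan] in scope nan nan brass 112.69371078122171 -4.842885055337188
scene red [483.13675015  11.16681026] btn [601.59994655 -31.52683061]m.py:8: RuntimeWarning: Mean of empty slice.
  ys,xs=np.nonzero(m); return ray(c,xs.mean(),ys.mean(),z)[:2]
  ret = ret.dtype.type(ret / rcount)
```

View pics/w2.png

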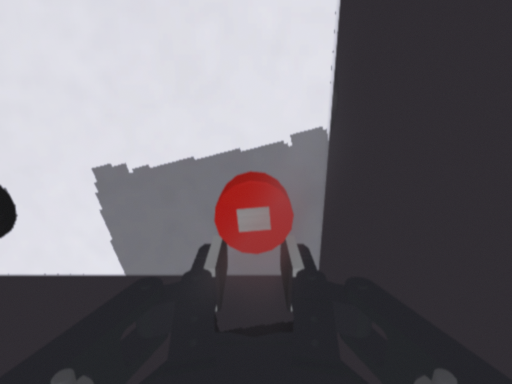

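The mount, at (253,212), is nested between both fingertips. Next I push it diagonally towards the axis of the stop.

Request:
{"op": "arm_command", "data": {"increments": [[4,1.6,0,0],[6.5,2.6,0,0],[6.5,2.6,0,0],[6.5,2.6,0,0],[6.5,2.6,0,0],[6.5,2.6,0,0],[6.5,2.6,0,0],[6.5,2.6,0,0],[6.5,2.6,0,0],[4,1.6,0,0]]}}

```text
t: 4.7
tcp_pos: [513.5, 39.3, 132.3]
tcp_rot: [[0.968, -0.252, 0.0], [-0.252, -0.968, 0.0], [0.0, -0.0, -1.0]]
ft_force: [-0.3, -0.2, 0.4]
finger_gap: 0.36
gripper_force: 0.3
```

```bash
python3 w.py w3.png
```

```text
4.7 [513.5  39.3 132.3] -104.61655035795839 [-0.30148792 -0.16052759  0.39331881] 0.359631724304873 [-1.33026165e+00 -1.89748851e-01  1.06561145e+02  2.06677409e-03
  7.36205487e+01  1.03285706e+02]
cam at [586.3  19.8 249.3]
red (4232, [253.4, 212.7], [215, 173, 78, 81]) [539.5  32.  122. ]
green (3139, [358.9, 38.4], [328, 5, 63, 67]) [603.1 -31.5 115. ]
brass (1509, [93.4, 16.8], [66, 0, 60, 42]) [640.6  77.  112. ]
brass (966, [213.9, 16.9], [186, 0, 49, 42]) [627.4  26.7 112. ]
```

Request:
{"op": "arm_command", "data": {"increments": [[7.6,2.6,0,0],[7.6,2.6,0,0],[7.6,2.6,0,0],[7.6,2.6,0,0],[7.6,2.6,0,0],[7.6,2.6,0,0],[7.6,2.6,0,0],[7.6,2.6,0,0],[7.6,2.6,0,0],[7.6,2.6,0,0]]}}

```text
t: 5.75
tcp_pos: [589.5, 65.3, 132.3]
tcp_rot: [[0.968, -0.252, 0.0], [-0.252, -0.968, 0.0], [0.0, -0.0, -1.0]]
ft_force: [-0.3, -0.1, 0.3]
finger_gap: 0.356
gripper_force: 0.4
```

```bash
python3 w.py w4.png
```

```text
5.75 [589.5  65.3 132.3] -104.62288612089965 [-0.32128376 -0.08407465  0.27483896] 0.35645421011646394 [1.36574581e+00 1.15957267e+01 9.39403009e+01 1.32665420e-03
 7.44625402e+01 1.05988277e+02]
cam at [662.3  45.8 249.3]
red (4213, [253.5, 213.1], [215, 174, 78, 81]) [615.3  58.  122. ]
green (2229, [432.2, 189.9], [404, 165, 58, 51]) [602.1 -31.6 115. ]
brass (3130, [250.7, 143.1], [180, 103, 143, 80]) [647.4  51.  112. ]
```

View pics/w4.png

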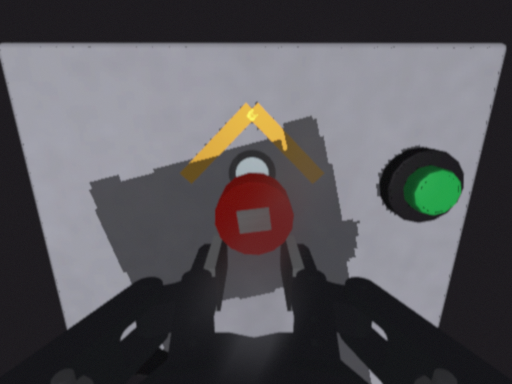

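The mount, at (253,213), is centred on the axis of the V (corner at about (252,115)). The lens opening is at (252,168). The last stretch is straight along scope +x.

Request:
{"op": "arm_command", "data": {"increments": [[2.9,-0.8,0,0],[2.9,-0.8,0,0],[2.9,-0.7,0,0],[1.9,-0.5,0,0],[1,-0.25,0,0],[0,0,0,0]]}}

```text
t: 6.4
tcp_pos: [600.6, 61.8, 132.3]
tcp_rot: [[0.968, -0.253, 0.0], [-0.253, -0.968, -0.0], [0.0, 0.0, -1.0]]
ft_force: [-0.3, 0.1, 1.0]
finger_gap: 0.352
gripper_force: 0.2
```

Request:
{"op": "arm_command", "data": {"increments": [[1,-0.25,0,0],[0,0,0,0],[1,-0.25,0,0],[0,0,0,0]]}}

```text
t: 6.8
tcp_pos: [602.5, 61.5, 132.3]
tcp_rot: [[0.968, -0.252, 0.0], [-0.252, -0.968, 0.0], [0.0, -0.0, -1.0]]
ft_force: [-0.0, 0.3, -0.5]
finger_gap: 0.355
gripper_force: 0.3
```

```bash
python3 w.py w5.png
```

```text
6.8 [602.5  61.5 132.3] -104.61970825358034 [-0.04653448  0.30738467 -0.50089507] 0.3547049077161619 [9.78153315e-01 1.34293037e+01 9.18174889e+01 1.82077482e-04
 7.47450774e+01 1.05597814e+02]
cam at [675.3  42.  249.3]
red (4243, [253.3, 212.8], [215, 173, 78, 82]) [628.5  54.3 122. ]
green (2085, [426.2, 215.1], [399, 191, 56, 50]) [602.1 -31.5 115. ]
brass (2985, [250.5, 169.9], [182, 131, 139, 77]) [647.5  50.8 112. ]
```

Not in contact yet, by the force. I'll continue in 1 mm steps.

Request:
{"op": "arm_command", "data": {"increments": [[1,-0.25,0,0],[0,0,0,0],[0,0,0,0]]}}

```text
t: 7.15
tcp_pos: [603.5, 61.2, 132.3]
tcp_rot: [[0.968, -0.252, 0.0], [-0.252, -0.968, -0.0], [0.0, -0.0, -1.0]]
ft_force: [-0.8, 0.1, -0.0]
finger_gap: 0.352
gripper_force: 0.2
```

Request:
{"op": "arm_command", "data": {"increments": [[1,-0.25,0,0],[0,0,0,0],[0,0,0,0]]}}

```text
t: 7.45
tcp_pos: [604.5, 61.0, 132.3]
tcp_rot: [[0.968, -0.252, 0.0], [-0.252, -0.968, -0.0], [0.0, -0.0, -1.0]]
ft_force: [0.5, 0.2, -0.3]
finger_gap: 0.356
gripper_force: 0.2
```

Request:
{"op": "arm_command", "data": {"increments": [[1,-0.25,0,0],[0,0,0,0],[0,0,0,0]]}}

```text
t: 7.75
tcp_pos: [605.5, 60.7, 132.3]
tcp_rot: [[0.968, -0.252, 0.0], [-0.252, -0.968, -0.0], [0.0, 0.0, -1.0]]
ft_force: [-0.1, -0.8, 0.3]
finger_gap: 0.353
gripper_force: 0.2
```

Request:
{"op": "arm_command", "data": {"increments": [[0.5,-0.13,0,0],[0,0,0,0],[0,0,0,0]]}}

```text
t: 8.05
tcp_pos: [606.0, 60.6, 132.3]
tcp_rot: [[0.968, -0.252, 0.0], [-0.252, -0.968, 0.0], [0.0, -0.0, -1.0]]
ft_force: [-0.2, 0.6, -0.5]
finger_gap: 0.356
gripper_force: 0.3
```

```bash
python3 w.py w6.png
```

```text
8.05 [606.   60.6 132.3] -104.62189106007875 [-0.16213279  0.64216167 -0.46274305] 0.3557550745315574 [8.88417464e-01 1.39227138e+01 9.12456108e+01 9.31719425e-04
 7.48273802e+01 1.05510065e+02]
cam at [678.8  41.1 249.3]
red (4220, [253.2, 212.9], [215, 173, 78, 82]) [631.9  53.4 122. ]
green (2054, [424.8, 221.5], [398, 198, 56, 49]) [602.1 -31.4 115. ]
brass (2975, [250.4, 176.4], [182, 138, 138, 76]) [647.7  50.8 112. ]
```

View pics/w6.png

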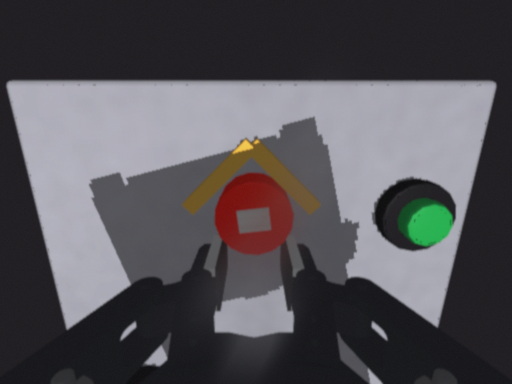

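The mount, at (253,213), is very close to both bars. I'll keep going until contact shows in the force.

Request:
{"op": "arm_command", "data": {"increments": [[1,-0.25,0,0],[0,0,0,0],[0,0,0,0]]}}

```text
t: 8.4
tcp_pos: [606.8, 60.5, 132.2]
tcp_rot: [[0.968, -0.252, -0.0], [-0.252, -0.968, 0.0], [-0.0, -0.0, -1.0]]
ft_force: [-1.5, 0.6, 1.3]
finger_gap: 0.353
gripper_force: 1.2
```

Request:
{"op": "arm_command", "data": {"increments": [[1,-0.25,0,0],[0,0,0,0],[0,0,0,0]]}}

```text
t: 8.7
tcp_pos: [607.4, 60.5, 132.1]
tcp_rot: [[0.968, -0.252, -0.001], [-0.252, -0.968, 0.001], [-0.002, -0.0, -1.0]]
ft_force: [-4.2, 2.3, 2.7]
finger_gap: 0.352
gripper_force: 3.1
```

Request:
{"op": "arm_command", "data": {"increments": [[0.7,-0.2,0,0],[0,0,0,0],[0,0,0,0]]}}

```text
t: 9.0
tcp_pos: [607.7, 60.5, 132.0]
tcp_rot: [[0.968, -0.252, -0.002], [-0.252, -0.968, 0.001], [-0.003, -0.0, -1.0]]
ft_force: [-6.6, 2.4, 3.4]
finger_gap: 0.356
gripper_force: 4.3
```

```bash
python3 w.py w7.png
```

```text
9.0 [607.7  60.5 132. ] -104.60626236812746 [-6.55040771  2.35194623  3.40127789] 0.35562236133427183 [8.48645781e-01 1.43000694e+01 9.08308374e+01 4.88807159e-02
 7.50076527e+01 1.05442195e+02]
cam at [680.7  41.  248.9]
red (4219, [253.0, 214.3], [215, 174, 78, 82]) [633.   53.6 122. ]
green (2046, [425.2, 224.6], [398, 201, 56, 49]) [602.1 -31.4 115. ]
brass (2974, [251.2, 179.4], [183, 141, 138, 76]) [647.9  50.7 112. ]
```

The force now points straight back along scope x, so both arms are touching. Backing off, rising and closing the fingers.

Request:
{"op": "arm_command", "data": {"increments": [[-2.9,0.75,0,0],[-5.8,1.5,0,0],[-7.7,2,0,0],[-7.7,2,0,0],[0,0,20,0],[0,0,25,0],[0,0,25,0],[0,0,0,0]]}}

```text
t: 9.85
tcp_pos: [586.5, 66.4, 207.1]
tcp_rot: [[0.968, -0.252, 0.007], [-0.252, -0.968, 0.0], [0.007, -0.002, -1.0]]
ft_force: [0.7, -0.9, 0.5]
finger_gap: 0.358
gripper_force: 0.0
```

Request:
{"op": "arm_command", "data": {"increments": [[0,0,0,0],[0,0,0,0],[0,0,0,0],[0,0,0,0],[0,0,0,0]], "gripper": 1}}

```text
t: 10.35
tcp_pos: [584.2, 66.2, 201.6]
tcp_rot: [[0.968, -0.252, -0.001], [-0.252, -0.968, -0.0], [-0.001, 0.0, -1.0]]
ft_force: [0.3, -0.3, -0.3]
finger_gap: -0.002
gripper_force: 0.0
```

```bash
python3 w.py w8.png
```

```text
10.35 [584.2  66.2 201.6] -104.62477937407365 [ 0.31294581 -0.29662371 -0.32221468] -0.002198097630666193 [1.46444167e+00 7.45464677e+00 9.10455481e+01 2.70773191e-04
 8.15660456e+01 1.06089191e+02]
cam at [657.1  46.7 318.4]
red (2008, [252.8, 150.6], [226, 123, 55, 56]) [630.1  54.1 122. ]
green (1010, [374.9, 156.7], [357, 140, 37, 35]) [602.2 -31.5 115. ]
brass (1483, [251.0, 124.9], [203, 97, 98, 55]) [647.  51. 112.]
```

View pics/w8.png

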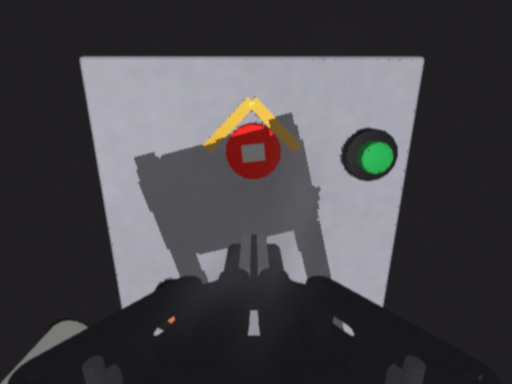

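The mount, at (253,151), sits snug in the V. Relative to the button it reads (27.9, 85.6) against the expected (27.5, 85.8). Next I move over the button, seen at (375,157).

Request:
{"op": "arm_command", "data": {"increments": [[3.6,-19.4,0,0],[3.6,-19.4,0,0],[3.6,-19.4,0,0],[3.6,-19.4,0,0],[3.7,-19.4,0,0],[0,0,-20,0],[0,0,-20,0],[0,0,-12,0],[0,0,-4,0],[0,0,0,0]]}}

```text
t: 11.4
tcp_pos: [602.3, -30.7, 146.0]
tcp_rot: [[0.968, -0.252, -0.001], [-0.252, -0.968, 0.0], [-0.001, 0.0, -1.0]]
ft_force: [-1.4, -1.1, 1.7]
finger_gap: 0.001
gripper_force: 0.7
```

Request:
{"op": "arm_command", "data": {"increments": [[0,0,-1.5,0],[0,0,-1.5,0],[0,0,0,0],[0,0,0,0]]}}

```text
t: 11.8
tcp_pos: [603.3, -30.8, 144.1]
tcp_rot: [[0.968, -0.252, 0.002], [-0.252, -0.968, -0.0], [0.002, -0.0, -1.0]]
ft_force: [2.1, 2.0, 2.1]
finger_gap: -0.001
gripper_force: 1.2
```

```bash
python3 w.py w9.png
```

```text
11.8 [603.3 -30.8 144.1] -104.61611225699109 [2.11233457 1.96723702 2.07620355] -0.0014462426501947814 [-7.78584537e+00  1.24542915e+01  9.16462809e+01  1.15991087e-02
  7.57934517e+01  9.68274522e+01]
cam at [675.9 -50.2 261.3]
red (3653, [100.3, 237.9], [59, 201, 84, 74]) [632.   48.5 122. ]
green (285, [251.5, 233.1], [234, 226, 39, 18]) [610.7 -32.  115. ]
brass (3065, [105.6, 205.0], [39, 172, 129, 68]) [647.2  44.2 112. ]
```

View pics/w9.png

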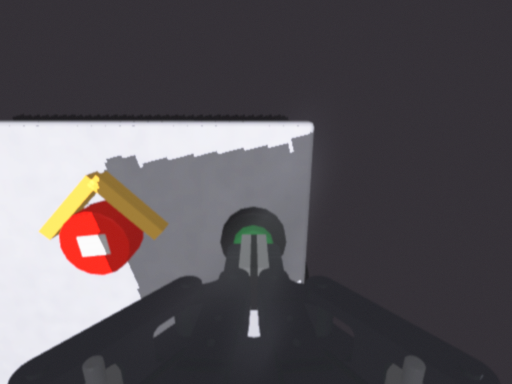

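The fingertips are centred on the green button at (253,235) and have begun to press it. I'll press on down.

Request:
{"op": "arm_command", "data": {"increments": [[0,0,-1.5,0],[0,0,-1.5,0],[0,0,0,0],[0,0,0,0]]}}

```text
t: 12.25
tcp_pos: [603.3, -30.8, 141.1]
tcp_rot: [[0.968, -0.252, 0.002], [-0.252, -0.968, -0.0], [0.002, -0.0, -1.0]]
ft_force: [1.6, 1.5, 6.4]
finger_gap: -0.003
gripper_force: 2.9
```

Request:
{"op": "arm_command", "data": {"increments": [[0,0,-1,0],[0,0,-1,0],[0,0,0,0],[0,0,0,0]]}}

```text
t: 12.65
tcp_pos: [603.4, -30.8, 140.8]
tcp_rot: [[0.968, -0.252, 0.002], [-0.252, -0.968, -0.0], [0.002, -0.0, -1.0]]
ft_force: [-5.0, 2.6, 18.1]
finger_gap: 0.002
gripper_force: 8.8
```

The button bottomed out at 18 N after more than 5 mm of travel. Releasing and moving clear.

Request:
{"op": "arm_command", "data": {"increments": [[0,0,2,0],[0,0,5,0],[0,0,10,0],[0,0,25,0],[0,0,30,0],[-10,-10,30,0],[-25,-20,20,0],[-25,-20,0,0],[0,0,0,0],[0,0,0,0]]}}

```text
t: 13.65
tcp_pos: [542.1, -81.2, 260.4]
tcp_rot: [[0.967, -0.254, -0.0], [-0.254, -0.967, 0.0], [-0.0, -0.0, -1.0]]
ft_force: [0.2, 0.5, -0.0]
finger_gap: 0.002
gripper_force: 0.0
```

```bash
python3 w.py w10.png
```

```text
13.65 [542.1 -81.2 260.4] -104.70049636666226 [ 0.20625505  0.51426221 -0.00966118] 0.0017733750823506669 [-1.38821320e+01 -6.36768875e-01  9.32760314e+01  6.16932574e-03
  8.73879447e+01  9.08180804e+01]
cam at [ 614.9 -100.8  377.3]
red (1450, [89.4, 137.9], [63, 117, 54, 43]) [628.6  49.  122. ]
green (607, [183.9, 142.8], [170, 130, 29, 27]) [602.4 -30.4 115. ]
brass (1135, [90.9, 117.3], [51, 97, 81, 43]) [645.9  45.6 112. ]
```

View pics/w10.png

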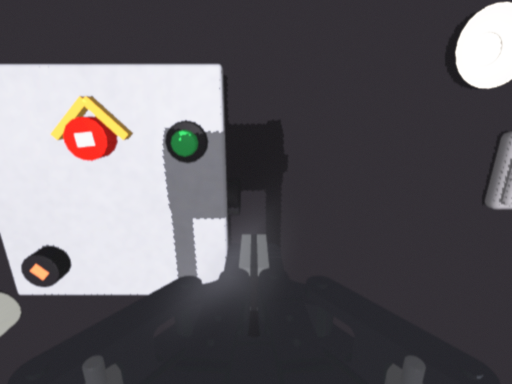

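The mount, at (88,138), is in the V, the button at (184,143) is up, and the black mount, dish and mouse are undisturbed.

```bash
python3 -c "
from plant import workorder; print(workorder.sign_off())"
```

```text
the job is handed in; nothing more can be done
None
```

I slid the red mount into the corner of the V stop, pressed the green button right down and let it come up, then moved the arm clear and handed the job in at about 14 s; the sign-off returned no verdict.

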